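# Clamp the test tile in its holder

## Robot

A 7-joint arm with a two-finger parallel gripper is mounted at the origin on a cart in front of the work surface, level with it; the furniture and walls round the work are solid. World frame = base frame: x ahead of the robot, y to its left, z up, the work surface at z = 0. Lengths are in m, angles in rad, forces in N, time in s.
With the tool pointing down it reaches from about 0.4 to 0.875 m from the base axis. Payload 19.3 kg.
Tool frame: the origin (TCP) lies midway between the tips of the shut fingers; the grasp point (between the pads) lies bot.grip_point_offset behind it (bot.grip_point_offset is the distance from the TCP to the grasp point, in m); z points along the fingers, y is the direction in which the jaws open and shut (so a half turn about z gives the same grasp; the last joint's range is limited). The gripper opens to 85 mm and grips with 20 to 120 N. Pads are 22 mm wide; open, the fingers measure 114 mm over their backs; the gripper's body (76 mm by 85 mm) begins 54 mm behind the grasp point. The pads swing forward as they close: fully open they stand 13 mm farther back than shut.
Start: joints at [1.21, 0.521, -0.036, 1.599, 0.021, 1.021, -0.113], TCP at [0.179, -0.599, 0.194] pointing down, gripper open.
Joint ranges: [-2.91, 2.91], [-0.3, 2.13], [-1.5, 1.42], [0.17, 2.43], [-1.26, 4.41], [0.16, 1.93], [-2.52, 2.52]. Speed limits (rad/s): [1.89, 1.89, 2.39, 2.39, 3.01, 3.01, 3.01].

## Interface

Orientations are given as [roll, pitch, yaw] about the fixed x, y, z axes, in that order (R = Rz(yaw) Ry(pitch) Rx(roll)).
In Python, from workcell import bot gives the robot as it stands.
- The arm moves only by the tool servo_tool, never from a script. Its argument "rows" is a list that holds one entry, the list of rows, each a list of 6 numbers: the shift along the tool's x, y, z in cm, then the turn, a rotation vector about the tool's x, y, z in degrees. A call has 1 to 5 rows; each row shifts and turns the commanded pose from where the row before left it, along the tool's axes as they then stand; what a row does not reach is not made up. A row lasts 1/8 s, in which the tool goes at most 62.5 mm and 10.7 degrees, less where a joint would pass 70% of its speed; a pose out of reach is approached as far as the arm can. A call is refused whole if a number of a shift passes 6.25 or a number of a turn 10.7, either way. A call with a gripper value outside its range is refused whole. "grip" is the opening, from -1 (shut) to 1 (fully open), so that 0 is half open, set as the call begins (left out, the last holds). The fingers move at their own pace and stop on an object; "squeeze" is the grip in N (left out, the last holds). Time passes only in rows, so rows that do not move let the fingers close. It gives the time, the measured TCP pose, the force and the opening at its end, in the units of the state.
- bot.observe(): the state, without advancing time (a new reading comes with each control period).
- bot.grab_frame(name): name is "scene" or "side" or "wrist"; returns a dict with "image" (480x640x3 uint8, red, green, blue), "K" (3x3 intrinsics, pixels), "dist" ([k1, k2, p1, p2, k3] as OpenCV has them; the pictures are not rectified), "R" (3x3) and "t" (3): a world point X has camera coordinates R X + t; the wrist camera has in their place "mount" (4x4, takes a point from camera to tool coordinates, whose origin is the TCP and whose axes are the flange's). Camera axes: x right, y down, z forward; pixel columns grow to the right and rows downward; lengths in m; the calibration is good to about 2 mm. A picture is of the moment at which its call begins: read the wrist's pose just before it. There is no depth.
- bot.job_done(): hands the job in, once; it reports no verdict.
The state is a dict: "clock": time; "qpos": joint angles; "qd": joint speeds; "joint_efforts": joint torques, N m; "position": TCP position; "tool_rot": TCP orientation; "force": force on the tool from outside, world axes, zero at the start; "moment": the same for the moment, N m; "grip_width": finger opening in m.
Only numpy, scipy, OpenCV 4.12 (cv2) and the standard library are available. Lean on these libraries where they do the work, as an engineer would, in place of code of your own. Each camera call takes 0.05 s, during which the arm holds its last target.

## Task

Two white plastic tile holders with red-gripped clamp levers are screwed to the bench, both levers standing open. Swing the lever of the holder that has the glaze test tile in it fully down, so that the tile is clamped in its pocket, and leave the empty holder's lever standing open.

Things in the scene. Friction and masses are not known exactly. Their poses are not given: they have to be found in the camera images.
- loaded_holder: holder with the test tile in it: white plastic block 110 x 64 x 24 mm, fixed. Origin: centre of its underside, on the bench; x along its length to the hinge end (roughly away from the robot), z up. Hinge pin along y through (44, 0, 38) mm. An identical empty holder is fixed 20 to 46 cm to its left or right (y), at its own yaw
- loaded_lever (a joint): its lever, rad: 0 = shut (stops level over the tile along -x, grip's top 44 mm above the bench); grows as it swings up, to 1.15; starts 0.85 to 1.1, leaning up and to -x from the pin. 14 x 6 mm steel bar, then a red grip 42 long, 22 wide, 12 thick, centred on the bar's line; its middle is 87, its end 108 mm from the pin. Stiff hinge: stays where left; 2 N across the grip moves it
- empty_lever (a joint): lever of the other, identical but empty holder, the same meaning; starts at 0.85 to 1.1 and must stay open. A tall green press stands behind the gap between the two holders, over 0.6 m ahead of the robot: travel from one side to the other in front of it
- tile_centre (a point): centre of the fired test tile, 72 x 40 x 9 mm, loose, lying flat in the loaded holder's 6 mm deep pocket (pocket centre at (-7, 0) mm in the holder's frame); 3 mm of it stands above the block; x along its length
Mind the look-alikes: they are no part of the job. Of the things like the part that bears tile_centre, leave any that is green; of the rest the smaller one is meant.

How it is judged:
By the outcome, as a careful person would: the job done as asked, in the order asked, and still so for the second after the job is handed in, with the robot touching nothing.
It also fails if it takes over 29 s, if anything falls off the work surface, if the arm or the gripper's body presses on something with over 40 N, if the wrist force passes 120 N, or if a joint passes its speed limit or range.

## Working session

There is one attempt and no reset: what is moved stays moved. The work goes in short steps, Python scripts to look and compute and a tool call to move; the robot and the scene stay as the last step left them, time stands still between calls to the robot, and variables do not carry over. Pictures are saved under pics/ and viewed, and the job is handed in when it is done.

Besides the shell and the picture viewer there is one more tool, called after "Call:" as a command line: name --argument value ..., lists and objects as JSON in quotes. servo_tool: Moves the arm, as the interface text tells. Its arguments: {"type":"object","properties":{"rows":{"type":"array"},"grip":{"type":"number"},"squeeze":{"type":"number"}},"required":["rows"]}

```bash
ls; mkdir -p pics; python3 - <<'E'
from workcell import bot
import cv2,pickle
s=bot.observe();print(s, bot.grip_point_offset)
D={}
for n in("scene","side","wrist"):
    f=bot.grab_frame(n);D[n]=f
    cv2.imwrite(f"pics/{n}0.png",f["image"][:,:,::-1])
    print(n,{k:v for k,v in f.items() if k!="image"})
pickle.dump((s,D),open("f0.pkl","wb"))
E
```

```text
pics
{'clock': 0.0, 'qpos': array([ 1.20981861,  0.5219893 , -0.03632259,  1.60000989,  0.02120436,
        1.02105971, -0.11277747]), 'qd': array([ 0.0007148 , -0.00087753, -0.00142102,  0.00070192, -0.00048671,
        0.00128871,  0.00029565]), 'joint_efforts': array([-3.83016828e-03, -9.27111053e+01,  1.97842620e+00, -3.69944143e+01,
        1.76056096e-02,  8.12931452e-03, -2.45136357e-05]), 'position': array([ 0.17903974, -0.59842459,  0.19354052]), 'tool_rot': array([-3.14051463e+00,  8.19886419e-05,  2.90788456e-01]), 'force': array([-0.30404725, -0.70547034,  0.10879082]), 'moment': array([0.02572247, 0.01924012, 0.02707689]), 'grip_width': 0.08553462233888412} 0.0187
scene {'K': array([[438.74664915,   0.        , 320.61096768],
       [  0.        , 438.74664915, 240.83221715],
       [  0.        ,   0.        ,   1.        ]]), 'dist': array([-0.00392728,  0.        ,  0.        ,  0.        ,  0.        ]), 'R': array([[-0.75147533, -0.65949993,  0.01856558],
       [-0.36091375,  0.38736588, -0.84834482],
       [ 0.55229168, -0.64421077, -0.5291185 ]]), 't': array([0.
[... 374 characters left out ...]
937],
       [ 0.09282323, -0.80704031, -0.58315502]]), 't': array([0.51762018, 0.10360432, 0.84117248])}
wrist {'K': array([[379.71876667,   0.        , 326.26063211],
       [  0.        , 379.71876667, 235.71815799],
       [  0.        ,   0.        ,   1.        ]]), 'dist': array([0.01905472, 0.        , 0.        , 0.        , 0.        ]), 'mount': array([[-3.94855665e-04, -9.44278756e-01, -3.29146585e-01,
         8.50664949e-02],
       [ 9.99999741e-01, -1.74563605e-04, -6.98834103e-04,
         4.45725291e-04],
       [ 6.02437183e-04, -3.29146776e-01,  9.44278580e-01,
        -1.80970404e-01],
       [ 0.00000000e+00,  0.00000000e+00,  0.00000000e+00,
         1.00000000e+00]])}
```

View pics/scene0.png

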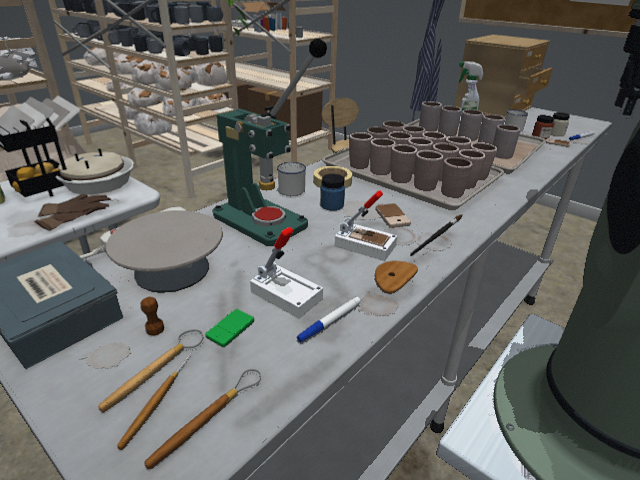

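View pics/side0.png

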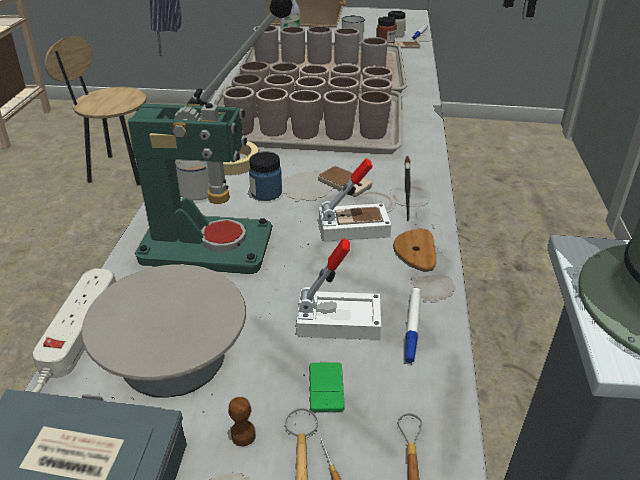

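View pics/wrist0.png

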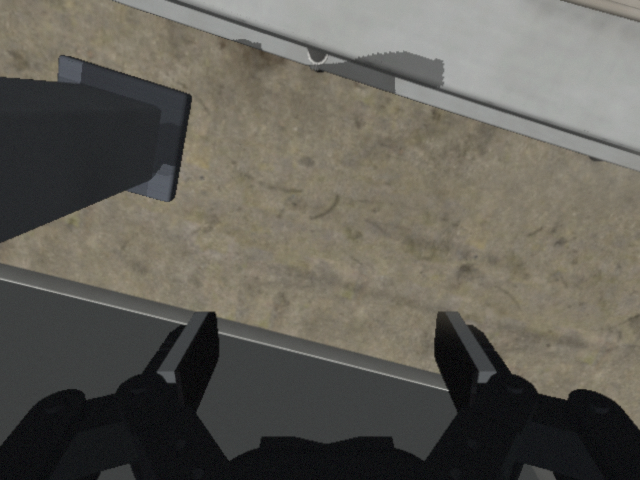

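```bash
python3 - <<'E'
import cv2,pickle
s,D=pickle.load(open("f0.pkl","rb"))
a=D["side"]["image"][150:250,290:420,::-1]
b=D["scene"]["image"][180:265,320:420,::-1]
cv2.imwrite("pics/c1.png",cv2.resize(a,(780,600),interpolation=cv2.INTER_CUBIC))
cv2.imwrite("pics/c2.png",cv2.resize(b,(700,595),interpolation=cv2.INTER_CUBIC))
E
```

```text
(no output)
```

View pics/c1.png

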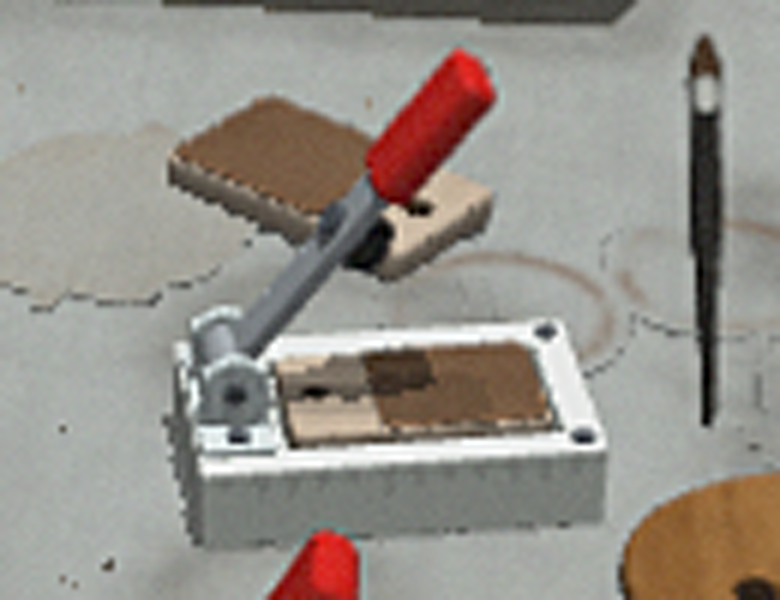

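View pics/c2.png

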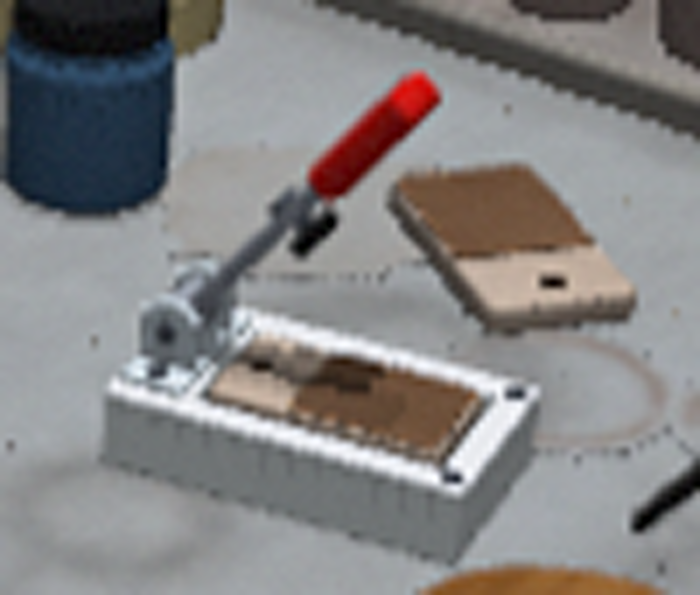

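```bash
cat > h.py <<'E'
import cv2,numpy as np
def ray(f,uv):
    p=cv2.undistortPoints(np.array(uv,float).reshape(-1,1,2),f["K"],f["dist"]).reshape(-1,2)
    d=np.c_[p,np.ones(len(p))]@f["R"]; c=-f["R"].T@f["t"]
    return c,d/np.linalg.norm(d,axis=1)[:,None]
def plane(f,uv,z):
    c,d=ray(f,uv); return c+d*((z-c[2])/d[:,2])[:,None]
def tri(f,a,g,b):
    c1,d1=ray(f,[a]);c2,d2=ray(g,[b])
    A=np.c_[d1[0],-d2[0]];l=np.linalg.lstsq(A,c2-c1,rcond=None)[0]
    p=c1+l[0]*d1[0];q=c2+l[1]*d2[0];return (p+q)/2,np.linalg.norm(p-q)
def red(im):
    i=im.astype(int);m=((i[...,0]>110)&(i[...,1]<70)&(i[...,2]<70)).astype(np.uint8)
    n,l,st,c=cv2.connectedComponentsWithStats(m)
    return [(c[k],st[k]) for k in range(1,n) if st[k,4]>40]
E
python3 - <<'E'
from h import *;import pickle
np.set_printoptions(precision=4,suppress=True)
s,D=pickle.load(open("f0.pkl","rb"))
S,C=D["side"],D["scene"]
print(plane(S,[(323.8,229.2),(391,224.7),(384.2,203.7),(319.7,207.5)],.024))
print(plane(C,[(397.1,235.4),(385,250),(335,234)],.024))
for n in("side","scene"):
    for r in red(D[n]["image"]): print(n,*r)
E
```

```text
[[ 0.5214 -0.0903  0.024 ]
 [ 0.4155 -0.1155  0.024 ]
 [ 0.4279 -0.1763  0.024 ]
 [ 0.5349 -0.1518  0.024 ]]
[[ 0.4327 -0.1787  0.024 ]
 [ 0.42   -0.1164  0.024 ]
 [ 0.5288 -0.0966  0.024 ]]
side [360.6762 169.8381] [351 159  21  23 210]
side [222.2406 231.6875] [205 221  37  23 640]
side [338.2898 251.9399] [328 239  22  30 283]
side [ 53.9101 342.8989] [ 44 338  20  10  89]
scene [374.2286 196.6286] [364 191  19  15  70]
scene [267.8876 213.0861] [255 207  28  13 267]
scene [286.6901 231.1127] [280 227  13   9  71]
```

```bash
python3 - <<'E'
from h import *;import pickle
np.set_printoptions(precision=4,suppress=True)
s,D=pickle.load(open("f0.pkl","rb"))
S,C=D["side"],D["scene"]
def cen(f,x0,x1,y0,y1):
    i=f["image"].astype(int);m=((i[...,0]>90)&(i[...,0]>2.5*i[...,1])&(i[...,0]>2.5*i[...,2]))
    k=np.zeros_like(m);k[y0:y1,x0:x1]=m[y0:y1,x0:x1];y,x=np.nonzero(k)
    P=np.c_[x,y].astype(float);c=P.mean(0);ev=np.linalg.svd(P-c,full_matrices=False)[2][0];t=(P-c)@ev
    return len(x),c,c+ev*t.max(),c+ev*t.min()
for nm,a,b in(("loaded",(340,380,150,190),(355,390,185,215)),("empty",(320,355,230,275),(270,300,220,260))):
    s1=cen(S,*a);s2=cen(C,*b);print(nm,s1,s2)
    p,e=tri(S,s1[1],C,s2[1]);print(p,e)
c=np.array([.477,-.1345]);
for yaw in(.19,.215,.23):
    pin=np.r_[c+.044*np.array([np.cos(yaw),np.sin(yaw)]),.038]
    p,e=tri(S,cen(S,340,380,150,190)[1],C,cen(C,355,390,185,215)[1])
    v=p-pin;u=np.array([np.cos(yaw),np.sin(yaw),0]);w=np.array([-np.sin(yaw),np.cos(yaw),0])
    print(yaw,pin,v@u,v@w,v[2],np.arctan2(v[2],-v@u),np.linalg.norm(v))
E
```

```text
loaded (246, array([360.9797, 170.5407]), array([352.6412, 180.9071]), array([369.2782, 160.2238])) (94, array([373.5106, 198.2021]), array([364.7309, 205.8402]), array([380.8448, 191.8216]))
[ 0.4686 -0.1337  0.111 ] 0.0020969920721301805
empty (351, array([338.302 , 253.6695]), array([328.9445, 267.9637]), array([347.3336, 239.873 ])) (131, array([283.1221, 235.374 ]), array([274.209, 245.557]), array([290.1941, 227.2946]))
[0.4845 0.0919 0.1208] 0.003514657552046628
0.19 [ 0.5202 -0.1262  0.038 ] -0.05212990273212386 0.002346201783041985 0.07300349833217609 0.950687019870883 0.08973595817955855
0.215 [ 0.52   -0.1251  0.038 ] -0.05206871333497345 0.0025486950305138685 0.07300349833217609 0.9512423560412577 0.08970595032356686
0.23 [ 0.5198 -0.1245  0.038 ] -0.05202957662991015 0.002669434469123457 0.07300349833217609 0.9515977795945219 0.0896867520507275
```

```bash
python3 - <<'E'
from h import *;import pickle
np.set_printoptions(precision=3,suppress=True)
s,D=pickle.load(open("f0.pkl","rb"))
S,C=D["side"],D["scene"]
print("press base",plane(S,[(262,271),(272,222),(136,265),(222,203)],0.0))
print("tray/pots",plane(S,[(400,148),(375,137),(250,147),(237,125)],0.0))
print("press head tri",tri(S,(241,112),C,(290,128)),tri(S,(219,198),C,(266,187)))
print("jar",plane(S,[(265,198)],0))
print("bench edge",plane(S,[(440,120),(490,470)],0))
E
```

```text
press base [[ 0.606 -0.005  0.   ]
 [ 0.614 -0.134  0.   ]
 [ 0.802  0.005  0.   ]
 [ 0.712 -0.182  0.   ]]
tray/pots [[ 0.4   -0.429  0.   ]
 [ 0.453 -0.472  0.   ]
 [ 0.707 -0.396  0.   ]
 [ 0.757 -0.495  0.   ]]
press head tri (array([ 0.64 , -0.084,  0.221]), np.float64(0.00031908565622740606)) (array([ 0.673, -0.045,  0.1  ]), np.float64(0.0002051564628044724))
jar [[ 0.64  -0.207  0.   ]]
bench edge [[ 0.31  -0.576  0.   ]
 [ 0.299  0.299  0.   ]]
```

Candidates: the tile in the holder pocket (side 360,215), a larger brown tile on the bench (side 345,180), and a green block (side 326,387). The pocket tile is the one meant. So the loaded holder is the far one, lever grip at side (361,170), and the empty one is at (340,315).

Call:
servo_tool --rows '[[[0, 0, -6, 0, 0, 0], [4, -3.2, 0, 0, 0, 0], [4, -3.2, 0, 0, 0, 0], [4, -3.2, 0, 0, 0, 0], [4, -3.2, 0, 0, 0, 0]]]' --grip -1

```text
clock: 0.78
position: [0.2965, -0.4287, 0.254]
tool_rot: [-3.142, -0.0, 0.291]
force: [1.2, 0.1, 0.0]
grip_width: -0.0001
```

Call:
servo_tool --rows '[[[4, -3.2, 0, 0, 0, 0], [4, -3.2, 0, 0, 0, 0], [4, -3.2, 0, 0, 0, 0], [4, -3.2, 0, 0, 0, 0], [4, -3.2, 0, 0, 0, 0]]]'

```text
clock: 1.4
position: [0.4422, -0.2182, 0.2541]
tool_rot: [3.141, 0.0, 0.291]
force: [0.8, -0.6, 0.2]
grip_width: -0.0002
```

Call:
servo_tool --rows '[[[4, -3.2, 0, 0, 0, 0], [0, 0, 0, 0, 0, -9.5], [0, 0, 0, 0, 0, -9.5], [0, 0, 0, 0, 0, -9.5], [0, 0, 0, 0, 0, -9.5]]]'

```text
clock: 2.02
position: [0.4705, -0.1775, 0.2539]
tool_rot: [-3.141, 0.0, 0.959]
force: [-0.1, 0.2, -0.0]
grip_width: -0.0002
```

Call:
servo_tool --rows '[[[0, 0, 0, 0, 0, -9.5], [0, 0, 0, 0, 0, -9.5], [0, 0, 0, 0, 0, -9.5], [0, 0, 0, 0, 0, -9.5], [0, 0, 0, 0, 0, -9.5]]]'

```text
clock: 2.65
position: [0.4705, -0.1775, 0.254]
tool_rot: [-3.141, -0.0, 1.788]
force: [1.1, 0.2, 0.2]
grip_width: 0.0001
```

Call:
servo_tool --rows '[[[4.1, 4.4, 0, 0, 0, 0], [0, 0, 5, 0, 0, 0], [0, 0, 0, 0, 0, 0]]]'

```text
clock: 3.02
position: [0.5033, -0.1278, 0.2019]
tool_rot: [-3.137, -0.002, 1.784]
force: [0.4, -1.2, 0.8]
grip_width: 0.0002
```

```bash
python3 - <<'E'
from workcell import bot
import cv2,numpy as np
s=bot.observe();print(s["position"],s["tool_rot"],s["clock"],s["qpos"])
a=bot.grab_frame("side")["image"][60:280,250:470,::-1]
b=bot.grab_frame("wrist")["image"][:,:,::-1]
cv2.imwrite("pics/m1.png",cv2.resize(a,(600,600),interpolation=cv2.INTER_CUBIC))
cv2.imwrite("pics/m1w.png",b)
E
```

```text
[ 0.50327931 -0.12775252  0.20188643] [-3.13698126e+00 -2.40039425e-03  1.78383953e+00] 3.025 [ 0.5515625   0.38904905 -0.54227341  1.84252218  0.23659104  0.97969695
  0.12145867]
```

View pics/m1.png

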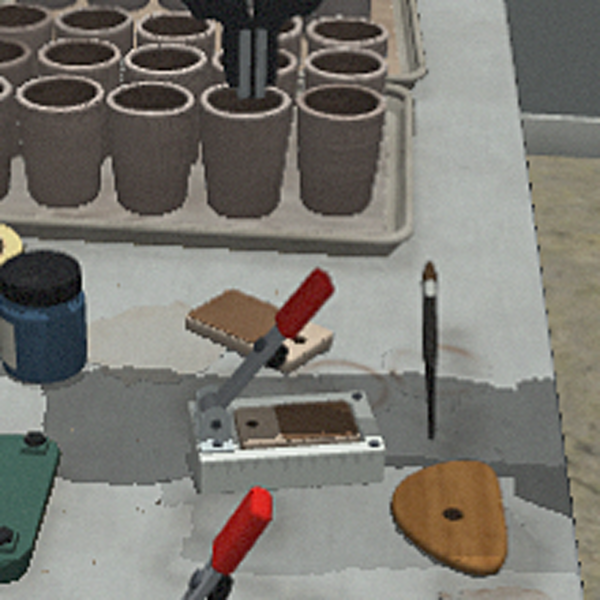

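View pics/m1w.png

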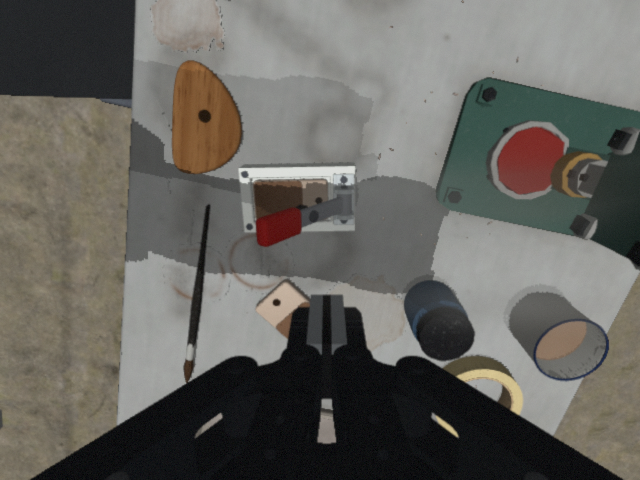

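```bash
cat >> h.py <<'E'
from scipy.spatial.transform import Rotation as Ro
def wcam(f,s):
    T=np.eye(4);T[:3,:3]=Ro.from_euler('xyz',s["tool_rot"]).as_matrix();T[:3,3]=s["position"]
    W=np.linalg.inv(T@f["mount"]);g=dict(f);g["R"]=W[:3,:3];g["t"]=W[:3,3];return g
E
python3 - <<'E'
from workcell import bot
from h import *
np.set_printoptions(precision=4,suppress=True)
s=bot.observe();f=wcam(bot.grab_frame("wrist"),s)
c,_=ray(f,[(300,200)]);print("cam",c)
i=f["image"].astype(int);m=((i[...,0]>70)&(i[...,0]>3*i[...,1]));m[:190]=0;m[:,350:]=0;m[260:]=0
y,x=np.nonzero(m);print(len(x),x.mean(),y.mean());print(plane(f,[(x.mean(),y.mean())],.114))
# holder top corners in the wrist view
print(plane(f,[(240,166),(355,165),(355,231),(245,233)],.024))
pt=np.array([s["position"],[.4686,-.1337,.111],[.520,-.125,.038]])
print(cv2.projectPoints(pt,f["R"],f["t"],f["K"],f["dist"])[0].reshape(-1,2))
E
```

```text
cam [ 0.4882 -0.0463  0.386 ]
1180 276.6694915254237 225.364406779661
[[ 0.4692 -0.1381  0.114 ]]
[[ 0.419  -0.1176  0.024 ]
 [ 0.5253 -0.0937  0.024 ]
 [ 0.5408 -0.1577  0.024 ]
 [ 0.4331 -0.1831  0.024 ]]
[[325.7828 274.5469]
 [277.4076 218.6115]
 [342.6754 198.8759]]
```

Call:
servo_tool --rows '[[[-0.3, 0.2, 4.3, 0, 0, 0], [0, 0, 4.4, 0, 0, 0], [0, -1, 0, 0, 0, 0], [0, -0.6, 0, 0, 0, 0], [0, 0, 0, 0, 0, 0]]]'

```text
clock: 3.8
position: [0.4925, -0.1348, 0.1192]
tool_rot: [3.139, 0.002, 1.782]
force: [-0.2, 0.4, -0.3]
grip_width: 0.0
```

```bash
python3 - <<'E'
from workcell import bot
import cv2,numpy as np
s=bot.observe();print(s["position"],s["tool_rot"],s["clock"],s["force"])
a=bot.grab_frame("side")["image"][60:280,250:470,::-1]
b=bot.grab_frame("scene")["image"][100:290,280:470,::-1]
cv2.imwrite("pics/m2.png",np.hstack([cv2.resize(a,(400,400),interpolation=cv2.INTER_CUBIC),cv2.resize(b,(400,400),interpolation=cv2.INTER_CUBIC)]))
E
```

```text
[ 0.49252156 -0.13477281  0.11916233] [3.13931122e+00 1.75153363e-03 1.78210270e+00] 3.8 [-0.16109528  0.4025539  -0.32927552]
```

View pics/m2.png

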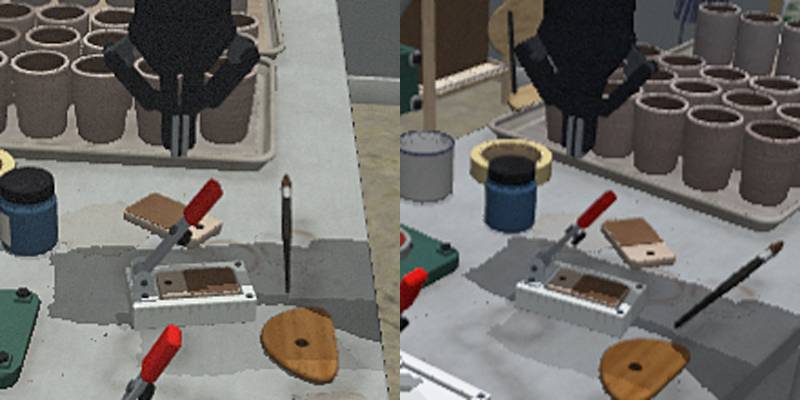

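```bash
python3 - <<'E'
from workcell import bot
from h import *;import pickle
np.set_printoptions(precision=4,suppress=True)
_,D=pickle.load(open("f0.pkl","rb"))
S,C=D["side"],D["scene"]
s=bot.observe()
for f in(S,C): print(cv2.projectPoints(s["position"].reshape(1,3),f["R"],f["t"],f["K"],f["dist"])[0])
print(tri(S,(349,145),C,(363,174)))
E
```

```text
[[[345.6889 164.4788]]]
[[[363.6184 191.2419]]]
(array([ 0.4879, -0.121 ,  0.1598]), np.float64(0.00039368330152103127))
```

```bash
python3 - <<'E'
from workcell import bot
from h import *
s=bot.observe()
o=[]
for n,(x,y) in(("side",(300,100)),("scene",(320,130))):
    f=bot.grab_frame(n);a=f["image"][y:y+100,x:x+100,::-1]
    o.append(cv2.resize(a,(400,400),interpolation=cv2.INTER_NEAREST))
    R=Ro.from_euler('xyz',s["tool_rot"]).as_matrix()
    for dz in(0,-.02,-.04):
        p=cv2.projectPoints((s["position"]+R@[0,0,dz]).reshape(1,3),f["R"],f["t"],f["K"],f["dist"])[0].ravel()
        q=((p-[x,y])*4).astype(int);cv2.circle(o[-1],tuple(map(int,q)),3,(0,255,255),-1)
cv2.imwrite("pics/m3.png",np.hstack(o))
b=bot.grab_frame("wrist")["image"][:,:,::-1].copy()
cv2.imwrite("pics/m3w.png",b[150:450,180:480].repeat(2,0).repeat(2,1))
E
```

```text
(no output)
```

View pics/m3.png

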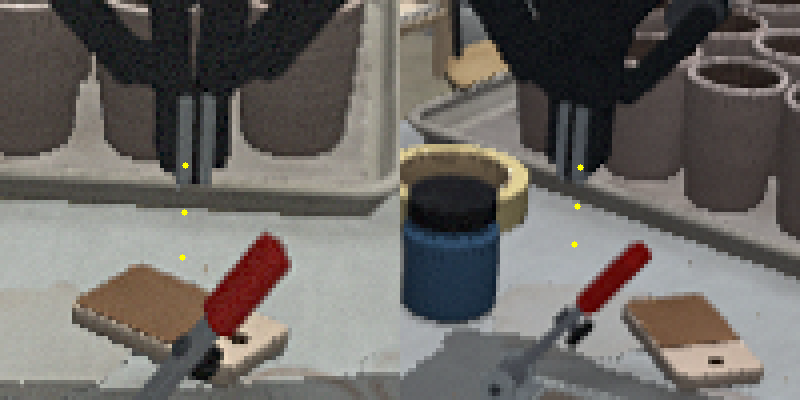

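View pics/m3w.png

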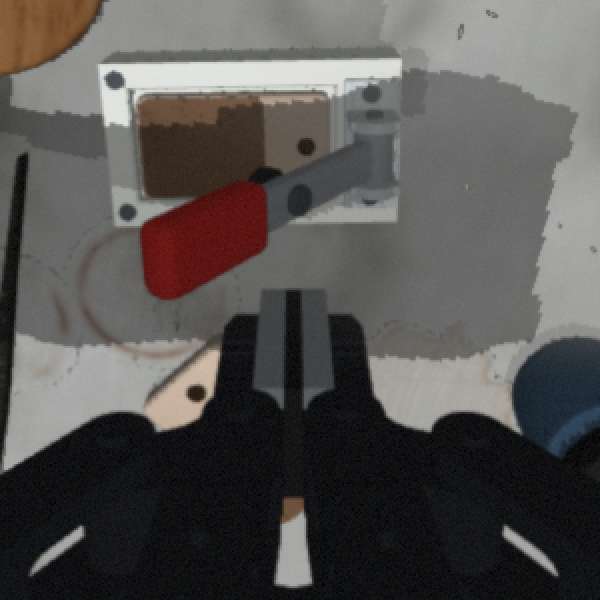

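The pictures put the fingertips about 4 cm above the reported TCP. I'll back off a little, lower in steps, and watch the force and the images.

Call:
servo_tool --rows '[[[0, 1.0, 0, 0, 0, 0], [0, 0, 1.0, 0, 0, 0], [0, 0, 1.0, 0, 0, 0], [0, 0, 0, 0, 0, 0]]]'

```text
clock: 4.55
position: [0.501, -0.1317, 0.0959]
tool_rot: [-3.14, -0.001, 1.783]
force: [0.2, 0.1, -0.2]
grip_width: -0.0001
```

```bash
cat > look.py <<'E'
import sys
from workcell import bot
from h import *
s=bot.observe();print(s["position"],s["tool_rot"],s["clock"],s["force"],s["grip_width"])
o=[]
for n,(x,y) in(("side",(300,130)),("scene",(320,160))):
    f=bot.grab_frame(n);a=f["image"][y:y+100,x:x+100,::-1]
    o.append(cv2.resize(a,(400,400),interpolation=cv2.INTER_NEAREST))
    p=cv2.projectPoints(s["position"].reshape(1,3),f["R"],f["t"],f["K"],f["dist"])[0].ravel()
    q=((p-[x,y])*4).astype(int);cv2.circle(o[-1],tuple(map(int,q)),3,(0,255,255),-1)
cv2.imwrite(sys.argv[1],np.hstack(o))
E
python3 look.py pics/m4.png
```

```text
[ 0.5009576  -0.13173967  0.09594647] [-3.13977260e+00 -9.63944874e-04  1.78325644e+00] 4.55 [ 0.15323208  0.11901148 -0.18674953] -6.799165303917626e-05
```

View pics/m4.png

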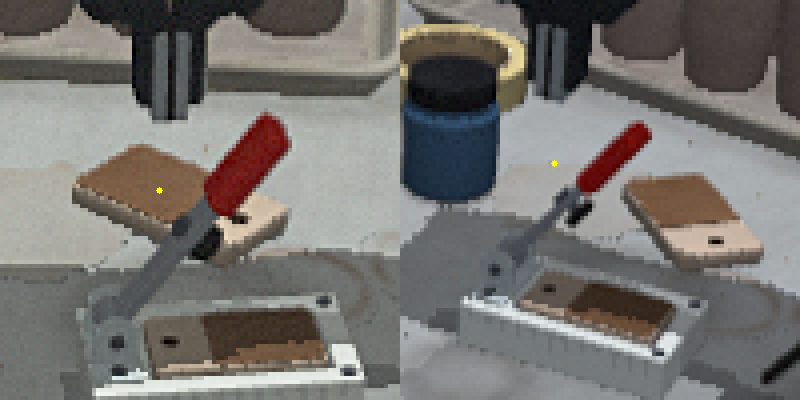

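Call:
servo_tool --rows '[[[0, 0, 1.0, 0, 0, 0], [0, 0, 1.0, 0, 0, 0], [0, 0, 0.5, 0, 0, 0], [0, 0, 0, 0, 0, 0]]]'

```text
clock: 5.15
position: [0.5015, -0.1318, 0.0716]
tool_rot: [-3.141, -0.0, 1.783]
force: [0.3, -0.5, -0.4]
grip_width: -0.0001
```

```bash
python3 look.py pics/m5.png
```

```text
[ 0.50147885 -0.13182462  0.07162578] [-3.14086001e+00 -4.26678463e-04  1.78316735e+00] 5.15 [ 0.3319765  -0.52920678 -0.3746357 ] -0.0001486148197592154
```

View pics/m5.png

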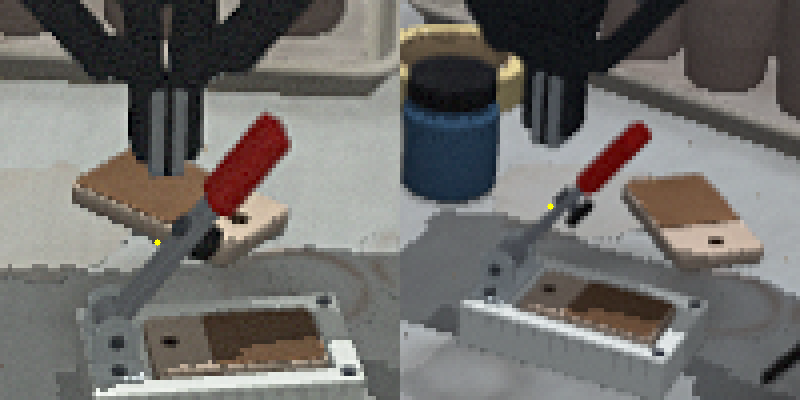

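No contact, so the true tip is about 4 cm above the reported TCP, as the images say. I'll use the image-measured tip and start the push.

Call:
servo_tool --rows '[[[0, -1.1, 0, 0, 0, 0], [0, -0.6, 0.4, 0, 0, 0], [0, -0.6, 0.5, 0, 0, 0], [0, 0, 0, 0, 0, 0]]]'

```text
clock: 5.75
position: [0.4786, -0.137, 0.0627]
tool_rot: [-3.141, -0.0, 1.783]
force: [0.2, -0.3, -0.3]
grip_width: -0.0001
```

```bash
python3 look.py pics/m6.png
```

```text
[ 0.47858852 -0.13699443  0.06273193] [-3.14079870e+00 -1.86698202e-04  1.78267902e+00] 5.75 [ 0.20778212 -0.29844527 -0.26645668] -0.0001186952372928795
```

View pics/m6.png

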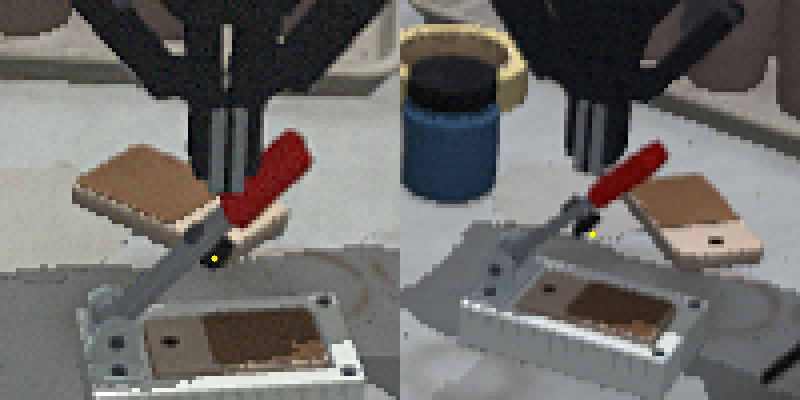

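Call:
servo_tool --rows '[[[0, -1.0, 0.5, 0, 0, 0], [0, -0.9, 0.7, 0, 0, 0], [0, -0.7, 0.7, 0, 0, 0], [0, -0.6, 0.8, 0, 0, 0], [0, 0, 0, 0, 0, 0]]]'

```text
clock: 6.48
position: [0.4471, -0.1436, 0.0355]
tool_rot: [-3.14, -0.001, 1.783]
force: [0.8, 0.4, 0.7]
grip_width: -0.0003
```

```bash
python3 look.py pics/m7.png
```

```text
[ 0.44710207 -0.14357852  0.0354516 ] [-3.14021592e+00 -5.14113822e-04  1.78286639e+00] 6.475 [0.80665415 0.37881566 0.69533012] -0.00028818440422539126
```

View pics/m7.png

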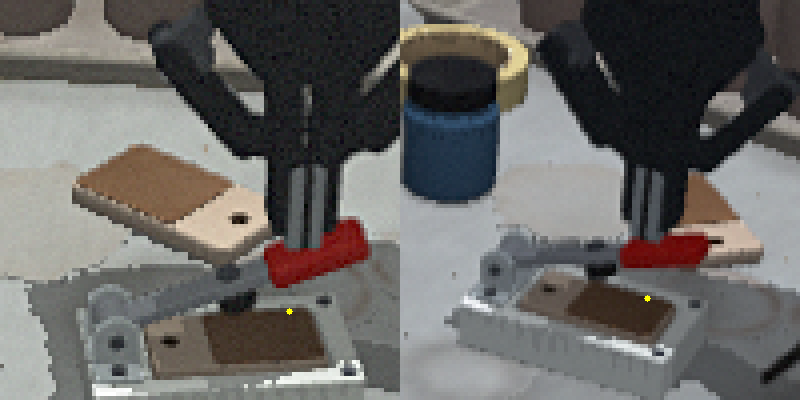

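Call:
servo_tool --rows '[[[0, -0.4, 0.8, 0, 0, 0], [0, -0.2, 0.8, 0, 0, 0], [0, -0.1, 0.6, 0, 0, 0], [0, 0, 0, 0, 0, 0]]]'

```text
clock: 7.08
position: [0.4407, -0.1448, 0.0135]
tool_rot: [-3.141, -0.001, 1.783]
force: [0.2, 0.4, 0.5]
grip_width: -0.0001
```

```bash
python3 look.py pics/m8.png
```

```text
[ 0.44068618 -0.14482722  0.0135452 ] [-3.14056124e+00 -5.45136748e-04  1.78320453e+00] 7.075 [0.17389816 0.38423422 0.51853469] -7.454424059320093e-05
```

View pics/m8.png

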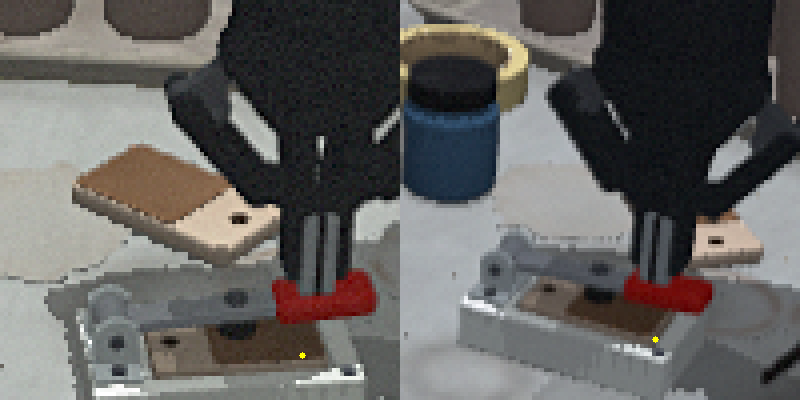

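Nearly down (~8 mm left). I'll finish in small steps, watching the force.

Call:
servo_tool --rows '[[[0, 0, 0.3, 0, 0, 0], [0, 0, 0.3, 0, 0, 0], [0, 0, 0, 0, 0, 0]]]'

```text
clock: 7.55
position: [0.4411, -0.1449, 0.0079]
tool_rot: [-3.141, -0.0, 1.783]
force: [-0.3, 0.3, 0.3]
grip_width: -0.0003
```

Call:
servo_tool --rows '[[[0, 0, 0.2, 0, 0, 0], [0, 0, 0, 0, 0, 0]]]'

```text
clock: 7.8
position: [0.4413, -0.145, 0.0066]
tool_rot: [3.141, 0.001, 1.783]
force: [-5.0, 1.3, 17.2]
grip_width: 0.0001
```

```bash
python3 look.py pics/m9.png
```

```text
[ 0.44125571 -0.14502583  0.00662209] [3.14140400e+00 5.70865942e-04 1.78305775e+00] 7.8 [-4.9834823   1.31995146 17.15878254] 9.644014267587512e-05
```

View pics/m9.png

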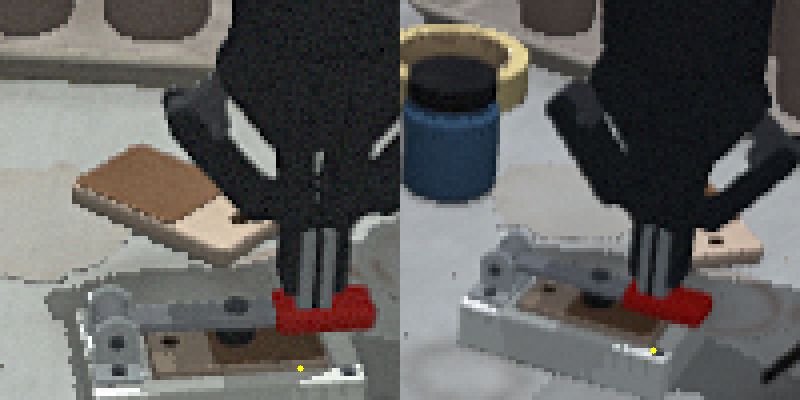

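Stop reached at 17 N, consistent with the 44 mm grip top. One more 0.5 mm nudge, then I'll lift off.

Call:
servo_tool --rows '[[[0, 0, 0.05, 0, 0, 0], [0, 0, 0, 0, 0, 0]]]'

```text
clock: 8.15
position: [0.4413, -0.1451, 0.0065]
tool_rot: [3.141, 0.001, 1.783]
force: [-7.7, 1.9, 29.6]
grip_width: -0.0002
```

Call:
servo_tool --rows '[[[0, 0, -1, 0, 0, 0], [0, 0, -4, 0, 0, 0], [0, 0, -5, 0, 0, 0], [-5, 0, -2, 0, 0, 0], [-5, 0, 0, 0, 0, 0]]]'

```text
clock: 8.78
position: [0.4634, -0.2445, 0.1278]
tool_rot: [3.139, 0.002, 1.784]
force: [0.2, 0.1, -0.4]
grip_width: 0.0001
```

Call:
servo_tool --rows '[[[-5, 0, 0, 0, 0, 0], [0, 0, 0, 0, 0, 0], [0, 0, 0, 0, 0, 0]]]'

```text
clock: 9.15
position: [0.4726, -0.2911, 0.1255]
tool_rot: [-3.141, -0.001, 1.783]
force: [0.3, 0.9, -0.3]
grip_width: -0.0
```

```bash
python3 look.py pics/m10.png; python3 - <<'E'
from workcell import bot
import cv2
cv2.imwrite("pics/end_side.png",bot.grab_frame("side")["image"][:,:,::-1])
E
```

```text
[ 0.47256183 -0.29109768  0.12547539] [-3.14149713e+00 -6.81286350e-04  1.78309809e+00] 9.15 [ 0.25387527  0.94701462 -0.31026097] -1.4157752222215878e-06
```

View pics/m10.png

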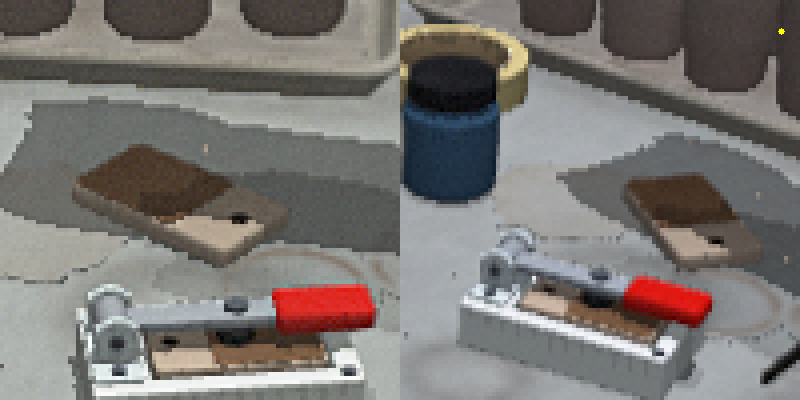

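View pics/end_side.png

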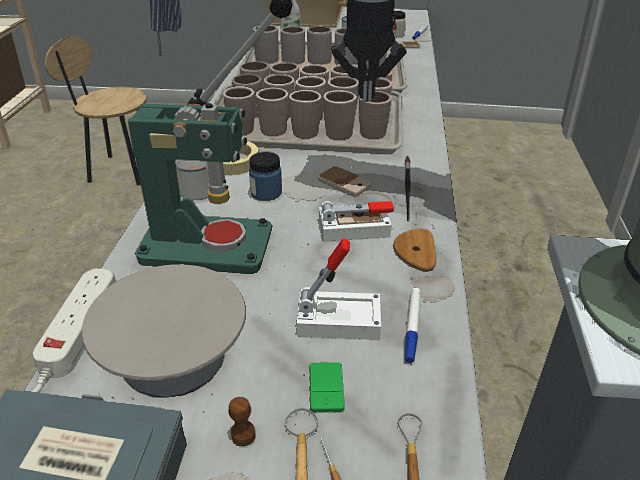

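```bash
python3 - <<'E'
from workcell import bot
print(bot.job_done(),bot.observe()["clock"])
E
```

```text
the job is handed in; nothing more can be done
the job is handed in; nothing more can be done
```

The loaded holder's lever is fully down on its tile, the empty holder's lever still stands open, and the job is handed in. I pushed the lever down with the shut fingertips.

**Last checks:**
- **Stop:** the lever met a firm stop. Force rose from 17 N to about 31 N with only 0.1 mm of further travel. The fingertip was then at about 45 mm by the images, against the stated 44 mm for the grip's top.
- **Final pictures:** the lever lies level over the tile in both views, the tile is in its pocket, and the bench tile and green block look unmoved. The arm is clear at about 9 s, with only about 1 N of force reading.

**One disagreement:** the pictures showed the fingertips about 4 cm behind the reported tool point. Lowering the arm met no contact where the reported point would have hit the lever, so I steered by the image-measured tip. I did not find the cause.

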